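Gauge a lens-chuck collar on the tapered mandrel and clip it into the matching place

ROBOT

A 7-joint arm with a two-finger parallel gripper is mounted at the origin on the work surface. World frame = base frame: x ahead of the robot, y to its left, z up, the work surface at z = 0. Lengths are in m, angles in rad, forces in N, time in s.
With the tool pointing down it reaches from about 0.35 to 0.9 m from the base axis. Payload 19.9 kg.
Tool frame: the origin (TCP) lies between the finger pads; the fingertips stand 25 mm ahead of it and the grasp point (between the pads) lies 6 mm ahead of it; z points along the fingers, y is the line along which they close (so a half turn about z gives the same grasp; the last joint's range is limited). The gripper opens to 85 mm and grips with 20 to 120 N. Pads are 22 mm wide; open, the fingers measure 114 mm over their backs; the gripper's body (76 mm by 85 mm) begins 54 mm behind the grasp point. The pads swing forward as they close: fully open they stand 13 mm farther back than shut.
Start: joints at [-1.171, 0.417, -0.01, 1.614, 0.005, 1.111, -0.053], TCP at [0.267, 0.565, 0.256] pointing down, gripper open.
Joint ranges: [-2.81, 2.81], [-0.39, 2.02], [-1.27, 1.25], [0.06, 2.57], [-1.19, 4.33], [0.19, 2], [-2.82, 2.82]. Speed limits (rad/s): [1.89, 1.89, 2.39, 2.39, 3.01, 3.01, 3.01].

INTERFACE

Orientations are given as a unit quaternion [x, y, z, w].
In Python, from cell import telemetry, capture, order gives the robot as it stands.
- The arm moves only by the tool jog_arm, never from a script. Its argument "plan" is a list of rows, each a list of 5 numbers: the shift along the world's x, y, z in mm, then the turn about the world's z in rad, then the opening, from -1 (shut) to 1 (fully open), so that 0 is half open. A call has 1 to 5 rows; each row shifts and turns the commanded pose from where the row before left it; what a row does not reach is not made up. A row lasts 1/10 s, in which the tool goes at most 50 mm and 8.59 degrees, less where a joint would pass 70% of its speed; a pose out of reach is approached as far as the arm can. A call with a gripper value outside its range is refused whole. The fingers move at their own pace and stop on an object; the grip force is fixed at half the most. Time passes only in rows, so rows that do not move let the fingers close. It gives the time, the measured TCP pose, the force, the opening and the grip force at its end, in the units of the state.
- telemetry.get_obs(): the state, without advancing time (a new reading comes with each control period).
- capture(name): name is "scene" or "top"; returns a dict with "image" (384x512x3 uint8, red, green, blue), "fx", "fy", "cx", "cy" (pixels), "position" and "rotation" of the camera in the world. Camera axes: x right, y up, looking along -z (the intrinsics and any distortion apply to the point x, -y, -z); pixel columns grow to the right and rows downward; lengths in m; the calibration is good to about 2 mm. A picture is of the moment at which its call begins. There is no depth.
- order.sign_off(): hands the job in; it is judged then, once.
The state is a dict: "time_s": time; "joint_pos": joint angles; "qd": joint speeds; "tau": joint torques, N m; "eef_pos": TCP position; "ee_rot": TCP orientation; "wrist_force": force on the tool from outside, world axes, zero at the start; "torque": the same for the moment, N m; "finger_gap": finger opening in m; "gripper_force": force on a finger pad.
Only numpy, scipy, OpenCV 4.12 (cv2) and the standard library are available. Lean on these libraries where they do the work, as an engineer would, in place of code of your own. Each camera call takes 0.05 s, during which the arm holds its last target. There are 200 camera calls.

TASK

Find the size of the collar standing in the clear tray: slide it down over the tapered steel mandrel until it stops, centred and level, and see whether its lower edge has stopped at the step with one, two or three lines. Then take it off and push it down into the spring clip marked with the same number of raised bars until it snaps past the sprung bars and sits fully home on the clip's floor, and let go. Leave the two spare collars on the mat, and everything else on the bench, where they are.

Things in the scene. Friction and masses are not known exactly. Their poses are not given: they have to be found in the camera images.
- collar_a_centre (a point): Aluminium collar, loose, open right through, 40 mm tall, about 170 g: round body 58 mm in diameter on a flange 72 mm in diameter, 10 mm thick, at its foot. All three look alike outside; the bores are 34, 42 and 50 mm, which is which is not told. Point on its axis half-way up, 20 mm above its underside; z is its axis. Grip the 58 mm body, above the flange. One stands in the tray, two on the mat.
- collar_b_centre (a point): Aluminium collar, loose, open right through, 40 mm tall, about 170 g: round body 58 mm in diameter on a flange 72 mm in diameter, 10 mm thick, at its foot. All three look alike outside; the bores are 34, 42 and 50 mm, which is which is not told. Point on its axis half-way up, 20 mm above its underside; z is its axis. Grip the 58 mm body, above the flange. One stands in the tray, two on the mat.
- collar_c_centre (a point): Aluminium collar, loose, open right through, 40 mm tall, about 170 g: round body 58 mm in diameter on a flange 72 mm in diameter, 10 mm thick, at its foot. All three look alike outside; the bores are 34, 42 and 50 mm, which is which is not told. Point on its axis half-way up, 20 mm above its underside; z is its axis. Grip the 58 mm body, above the flange. One stands in the tray, two on the mat.
- tray: Shallow clear tray 150 x 150 mm, walls 16 mm high and 3 mm thick, fixed, floor 3 mm above the bench; the collar to be gauged stands in it, up to 12 mm off its middle. Origin under its centre.
- mat: Black rubber mat 90 x 230 mm (x, y), 3 mm thick, fixed; the two spare collars stand on it. Origin under its centre.
- mandrel: Upright tapered steel gauge, fixed, polished and slippery. Origin at the bench under its axis, z up. Dark plinth 104 mm in diameter, 14 mm high; on it a cone whose diameter falls evenly from 60 mm at height 14 mm to 26 mm at height 100 mm, blunt nose to 108 mm. A collar held off-centre stops too high, by 5 mm for each mm off; let go, it slides down to its step and centres itself.
- step1 (a point): Step one of the mandrel, on its axis, 80 mm above the bench: cone 34 mm thick, one engraved line just below. The collar with the 34 mm bore stops with its underside here, within 3 mm.
- step2 (a point): Step two, on the axis, 60 mm above the bench: cone 42 mm thick, two lines just below. The 42 mm bore stops here.
- step3 (a point): Step three, on the axis, 40 mm above the bench: cone 50 mm thick, three lines just below. The 50 mm bore stops here.
- rack: Wooden board 140 x 345 mm (x, y) and 8 mm thick, fixed, with the three clips side by side along its y, 110 mm apart, in any order. Origin under its centre.
- clip1_seat (a point): Clip with one raised bar: centre of its floor, 14 mm above the bench; x, y as the rack. At its +y and -y sides a white sprung bar, 16 mm thick, 28 mm long in x, middle 16 mm above the floor; gap between bars 68 mm. The 72 mm flange is pushed down past them with about 10 to 20 N; then the force drops, the flange lands on the floor and the bars close over it. Free for fingers at +x and -x.
- clip1_bars (a point): The one raised bar of that clip (16 x 5 mm, black, 4 mm high, 12 mm apart), on its base of 130 x 108 mm (x, y), 54 mm from its centre towards +x; the same on the -x side. Behind the sprung bars stand cheeks 26 mm above the floor, outer faces 54 mm from the centre.
- clip2_seat (a point): Clip with two raised bars: centre of its floor, 14 mm above the bench; x, y as the rack. At its +y and -y sides a white sprung bar, 16 mm thick, 28 mm long in x, middle 16 mm above the floor; gap between bars 68 mm. The 72 mm flange is pushed down past them with about 10 to 20 N; then the force drops, the flange lands on the floor and the bars close over it. Free for fingers at +x and -x.
- clip2_bars (a point): The two raised bars of that clip (16 x 5 mm, black, 4 mm high, 12 mm apart), on its base of 130 x 108 mm (x, y), 54 mm from its centre towards +x; the same on the -x side. Behind the sprung bars stand cheeks 26 mm above the floor, outer faces 54 mm from the centre.
- clip3_seat (a point): Clip with three raised bars: centre of its floor, 14 mm above the bench; x, y as the rack. At its +y and -y sides a white sprung bar, 16 mm thick, 28 mm long in x, middle 16 mm above the floor; gap between bars 68 mm. The 72 mm flange is pushed down past them with about 10 to 20 N; then the force drops, the flange lands on the floor and the bars close over it. Free for fingers at +x and -x.
- clip3_bars (a point): The three raised bars of that clip (16 x 5 mm, black, 4 mm high, 12 mm apart), on its base of 130 x 108 mm (x, y), 54 mm from its centre towards +x; the same on the -x side. Behind the sprung bars stand cheeks 26 mm above the floor, outer faces 54 mm from the centre.
- bottle1: bystander, leave alone: amber bottle, 60 mm in diameter, 115 mm tall. Origin on its underside.
- bottle2: bystander, leave alone: amber bottle, 60 mm in diameter, 100 mm tall. Origin on its underside.
- jar: bystander, leave alone: white jar with black cap, 52 mm in diameter, 55 mm tall. Origin on its underside.
- screwdriver: bystander, leave alone: screwdriver 170 mm long, lying. Origin on its underside.
- case: bystander, leave alone: black spectacle case 60 x 160 x 40 mm. Origin on its underside.
- glasses: bystander, leave alone: folded spectacles 48 x 136 x 12 mm. Origin on its underside.
- pliers: bystander, leave alone: steel pliers 160 mm long, lying. Origin on its underside.

How it is judged:
By the outcome, as a careful person would: the job done as asked, in the order asked, and still so for the second after the job is handed in, with the robot touching nothing.
It also fails if it takes over 56 s, if anything falls off the work surface, if the arm or the gripper's body presses on something with over 40 N, if the wrist force passes 120 N, or if a joint passes its speed limit or range.

## Working session

There is one attempt and no reset: what is moved stays moved. The work goes in short steps, Python scripts to look and compute and a tool call to move; the robot and the scene stay as the last step left them, time stands still between calls to the robot, and variables do not carry over. Pictures are saved under pics/ and viewed, at most 10 in all, crops included, and the job is handed in when it is done.

Besides the shell and the picture viewer there is one more tool, called after ">>>" in YAML: its name, and indented under it one key for each argument. jog_arm: Moves the arm, as the interface text tells. Its arguments: {"type":"object","properties":{"plan":{"type":"array","items":{"type":"array","items":{"type":"number"}}}},"required":["plan"]}

```bash
mkdir -p pics
cat > h.py <<'E'
import numpy as np, cv2
from cell import telemetry, capture, order
def snap(name,fn=None):
    c=capture(name)
    np.savez('last_'+name+'.npz',**{k:np.array(v) for k,v in c.items() if v is not None})
    if fn: cv2.imwrite('pics/'+fn,c['image'][:,:,::-1])
    return c
def R(c):
    r=np.array(c['rotation'],float)
    if r.shape!=(3,3):
        from scipy.spatial.transform import Rotation
        r=Rotation.from_quat(r.ravel()).as_matrix()
    return r
def back(c,u,v,z):
    d=R(c)@np.array([(u-c['cx'])/c['fx'],-(v-c['cy'])/c['fy'],-1.])
    p=np.array(c['position'],float); return p+d*(z-p[2])/d[2]
def proj(c,P):
    q=R(c).T@(np.array(P,float)-np.array(c['position'],float))
    return c['cx']-c['fx']*q[0]/q[2], c['cy']+c['fy']*q[1]/q[2]
E
python3 - <<'E'
from h import *
for n in('scene','top'):
    c=snap(n,n+'0.png'); print({k:(v if k!='image' else 0) for k,v in c.items()})
o=telemetry.get_obs(); print(o)
E
```

```text
{'image': 0, 'fx': 444.09354669620865, 'fy': 444.09354669620865, 'cx': 262.744101212079, 'cy': 190.16348644492913, 'position': array([1.06619228, 0.64474891, 1.06757066]), 'rotation': array([0.10616867, 0.30100758, 0.88397478, 0.34163026])}
{'image': 0, 'fx': 437.2871078023753, 'fy': 437.2871078023753, 'cx': 258.7387850616514, 'cy': 188.9900819639819, 'position': array([0.2996881 , 0.06642632, 1.35171711]), 'rotation': array([-0.07384916,  0.07917498,  0.72835979, -0.67658676])}
{'time_s': 0.1, 'joint_pos': array([-1.17144009,  0.41789776, -0.0103136 ,  1.61414441,  0.00471546,
        1.11067421, -0.05299659]), 'qd': array([-0.0011597 , -0.00067864,  0.00016308, -0.00078675, -0.00010567,
        0.00022302,  0.00095654]), 'tau': array([ 1.06067844e-03, -8.65816855e+01,  6.79881535e-01, -4.35636127e+01,
        1.91897369e-02,  4.83445387e-03,  2.21303850e-05]), 'eef_pos': array([0.26657553, 0.5649741 , 0.25572028]), 'ee_rot': array([ 2.18633663e-01,  9.75806855e-01, -5.45229857e-04, -7.33155931e-05]), 'wrist_force': array([ 0.01804094, -0.0981126 ,  0.60760992]), 'torque': array([-0.01030775,  0.03406631, -0.02419039]), 'gripper_force': 0.0, 'finger_gap': 0.08531604695857896}
```

View pics/scene0.png

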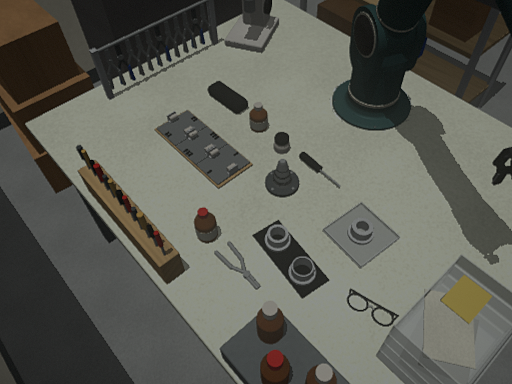

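View pics/top0.png

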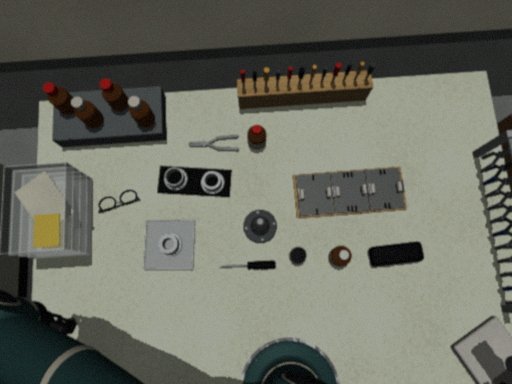

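The scene camera shows the tray collar at about (362,231), the mandrel at (282,180) and the rack at (204,147). In the top view these are at (170,244), (260,225) and (350,190). Next I'll enlarge the parts that matter.

Run:
```python
from h import *
t=cv2.imread('pics/top0.png')
g=lambda a,x,y,w,h,s:cv2.resize(a[y:y+h,x:x+w],(w*s,h*s),interpolation=cv2.INTER_CUBIC)
o=np.zeros((600,800,3),np.uint8)
a=g(t,288,160,125,62,6); o[:372,:750]=a
a=g(t,142,215,56,57,4); o[372:600,:224]=a
a=g(t,232,200,56,57,4); o[372:600,230:454]=a
a=g(t,155,163,80,37,4); o[372:520,460:780]=a
cv2.imwrite('pics/crop0.png',cv2.convertScaleAbs(o,alpha=1.3))
c=dict(np.load('last_top.npz'))
for n,u,v,z in(('tray',170,244,.003),('collar',170,243.5,.043),('mandrel',260,225,.0),('rack',350,191,.008),('mat',194.5,181.5,.003)): print(n,back(c,u,v,z).round(4))
```

```text
tray [0.4437 0.3299 0.003 ]
collar [0.4409 0.322  0.043 ]
mandrel [0.4823 0.0496 0.    ]
rack [ 0.5676 -0.2404  0.008 ]
mat [0.6355 0.2465 0.003 ]
```

View pics/crop0.png

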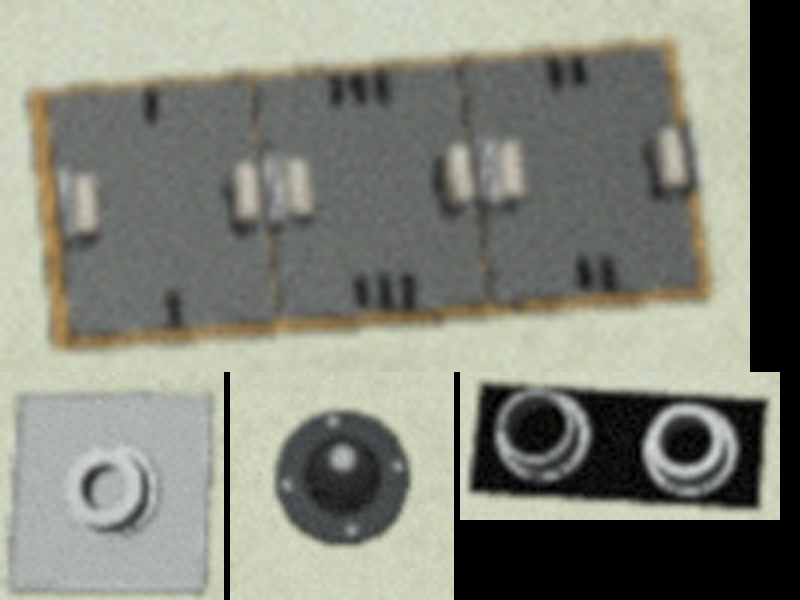

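The top view gives the clip order along -y: one bar, three bars, two bars. Next I'll fit the circles and the rack outline in both cameras.

```bash
cat > fit.py <<'E'
from h import *
from scipy.ndimage import map_coordinates
from scipy.optimize import minimize
def grad(c):
    g=cv2.GaussianBlur(np.array(c['image']).astype(np.float32).mean(2),(0,0),.7); return g
def prj(c,P):
    q=(P-np.array(c['position']))@R(c); return c['cx']-c['fx']*q[:,0]/q[:,2], c['cy']+c['fy']*q[:,1]/q[:,2]
T=np.linspace(0,2*np.pi,180,endpoint=False)
def ring(c,g,x,y,r,z,d=.0025):
    s=[]
    for rr in(r-d,r+d):
        u,v=prj(c,np.c_[x+rr*np.cos(T),y+rr*np.sin(T),0*T+z]); s.append(map_coordinates(g,[v,u],order=1))
    return s[0]-s[1]
def fit(cs,x0,y0,rings,span=.015,sgn=1):
    """rings: list of (r,z,sign); sign +1 inside brighter"""
    gs=[grad(c) for c in cs]
    f=lambda p:-sum(np.clip(s*ring(c,g,p[0],p[1],r,z),-15,25).mean() for c,g in zip(cs,gs) for r,z,s in rings)
    G=[(f((x0+a,y0+b)),x0+a,y0+b) for a in np.arange(-span,span+1e-6,.0015) for b in np.arange(-span,span+1e-6,.0015)]
    m=min(G); r=minimize(f,m[1:],method='Nelder-Mead',options=dict(xatol=1e-5)); return r.x,-r.fun
E
python3 - <<'E'
from fit import *
t=dict(np.load('last_top.npz'));s=dict(np.load('last_scene.npz'))
for nm,cs in(('top',[t]),('scene',[s]),('both',[t,s])):
    print(nm,'plinth',fit(cs,.4823,.0496,[(.052,.014,-1)],.03))
    for br in(.017,.021,.025): print('  collar',br,fit(cs,.441,.322,[(.029,.043,1),(br,.043,-1)],.02))
b=cv2.imread('pics/top0.png')
for cr in((32,92),(675,43),(710,297),(57,347)): print(back(t,288+cr[0]/6-.4,160+cr[1]/6-.4,.008).round(4))
print('bars z18',[back(t,288+a/6-.4,160+d/6-.4,.018).round(4)[:2] for a,d in((152,105),(174,308),(359,88),(385,292),(567,72),(596,273))])
E
```

```text
top plinth (array([0.4778, 0.0496]), np.float64(25.0))
  collar 0.017 (array([0.44208792, 0.33022011]), np.float64(34.174713134765625))
  collar 0.021 (array([0.44249628, 0.32990028]), np.float64(29.8976993560791))
  collar 0.025 (array([0.44104219, 0.31845043]), np.float64(11.480902671813965))
scene plinth (array([0.4824078 , 0.05240044]), np.float64(22.350208282470703))
  collar 0.017 (array([0.4399304 , 0.32579939]), np.float64(36.06365966796875))
  collar 0.021 (array([0.44291422, 0.32776579]), np.float64(26.447532653808594))
  collar 0.025 (array([0.46440801, 0.33822357]), np.float64(15.45673656463623))
both plinth (array([0.48155022, 0.05298327]), np.float64(46.005714416503906))
  collar 0.017 (array([0.4417631 , 0.32897363]), np.float64(67.1587905883789))
  collar 0.021 (array([0.44268914, 0.32907649]), np.float64(51.379493713378906))
  collar 0.025 (array([0.44175756, 0.31865322]), np.float64(15.507144927978516))
[ 0.6326 -0.0662  0.008 ]
[ 0.6342 -0.4087  0.008 ]
[ 0.4974 -0.4073  0.008 ]
[ 0.4963 -0.0668  0.008 ]
bars z18 [array([ 0.6185, -0.1272]), array([ 0.5106, -0.1277]), array([ 0.6197, -0.2364]), array([ 0.5109, -0.2371]), array([ 0.6203, -0.3463]), array([ 0.5127, -0.3469])]
```

>>> jog_arm:
  plan:
    - [20, -30, 0, -0.14, 1]
    - [20, -30, 0, -0.14, 1]
    - [20, -30, 0, -0.14, 1]
    - [20, -30, 0, -0.14, 1]
    - [20, -30, 0, -0.14, 1]

```text
time_s: 0.6
eef_pos: [0.3672, 0.4138, 0.2561]
ee_rot: [0.542, 0.84, -0.0, -0.0]
wrist_force: [1.0, -0.3, 0.2]
finger_gap: 0.0854
gripper_force: 0.0
```

Run:
```python
from h import *
t=dict(np.load('last_top.npz'));s=dict(np.load('last_scene.npz'))
# plinth: dark blob outline
from fit import prj
for nm,c,r0 in(('top',t,(260,225)),('scene',s,(282,182))):
    g=cv2.GaussianBlur(np.array(c['image']).astype(np.float32).mean(2),(0,0),.7)
    pts=[]
    # expected ring centre back-projected; radial half-level search on plane z=.014
    x,y=(.481,.052)
    for it in range(4):
        E=[]
        for a in np.linspace(0,2*np.pi,90,endpoint=False):
            rr=np.linspace(.040,.066,53)
            u,v=prj(c,np.c_[x+rr*np.cos(a),y+rr*np.sin(a),0*rr+.014])
            from scipy.ndimage import map_coordinates
            q=map_coordinates(g,[v,u],order=1); k=np.argmax(np.gradient(cv2.blur(q[:,None],(1,5))[:,0])); E.append((x+rr[k]*np.cos(a),y+rr[k]*np.sin(a)))
        E=np.array(E); A=np.c_[2*E,np.ones(len(E))]; w=np.ones(len(E),bool)
        for _ in range(5):
            p=np.linalg.lstsq(A[w],(E[w]**2).sum(1),rcond=None)[0]; rad=np.sqrt(p[2]+p[0]**2+p[1]**2)
            d=abs(np.hypot(E[:,0]-p[0],E[:,1]-p[1])-rad); w=d<max(.001,1.5*np.median(d))
        x,y=p[:2]
    print(nm,x,y,rad,w.sum())
```

```text
top 0.47774138101099634 0.051067070409206994 0.05207274691242068 76
scene 0.4825746673230878 0.053026303534932345 0.05434722351899601 64
```

>>> jog_arm:
  plan:
    - [25, -28, 0, -0.14, 0.8]
    - [25, -28, 0, -0.14, 0.8]
    - [25, -28, -40, -0.144, 0.8]
    - [0, 0, -50, 0, 0.8]
    - [0, 0, -50, 0, 0.8]

```text
time_s: 1.1
eef_pos: [0.4401, 0.3329, 0.1186]
ee_rot: [0.706, 0.708, 0.001, 0.0]
wrist_force: [1.4, 1.2, -0.2]
finger_gap: 0.0768
gripper_force: 0.0
```

Run:
```python
from fit import *
print(telemetry.get_obs()['eef_pos'],telemetry.get_obs()['finger_gap'])
t=snap('top');s=snap('scene')
g=lambda a,x,y,w,h,k:cv2.resize(a[y:y+h,x:x+w,::-1],(w*k,h*k),interpolation=cv2.INTER_CUBIC)
cv2.imwrite('pics/a.png',np.hstack([g(t['image'],120,200,80,90,5),g(s['image'],320,150,80,90,5)]))
```

```text
[0.44013853 0.33289377 0.11861017] 0.0767734960180959
```

View pics/a.png

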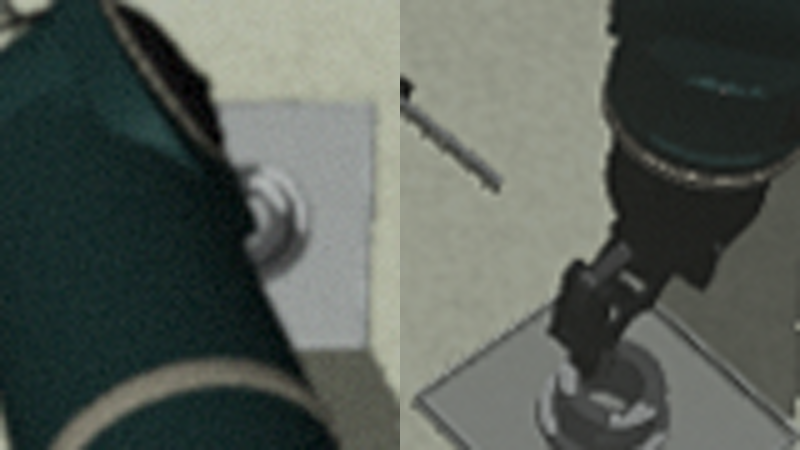

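The gripper is lined up over the tray collar at about (220..300,225) in the top crop, and both fingers clear it.

>>> jog_arm:
  plan:
    - [0, 0, -20, 0, 0.75]
    - [0, 0, -20, 0, 0.75]
    - [0, 0, -15, 0, 0.7]
    - [0, 0, -10, 0, 0.7]
    - [0, 0, 0, 0, 0.7]

```text
time_s: 1.7
eef_pos: [0.4393, 0.3337, 0.0547]
ee_rot: [0.705, 0.709, -0.0, -0.0]
wrist_force: [0.0, 0.3, 0.8]
finger_gap: 0.0727
gripper_force: 0.0
```

>>> jog_arm:
  plan:
    - [3, -4, -5, 0, 0.7]
    - [0, 0, -6, 0, 0.7]
    - [0, 0, -4, 0, 0.7]
    - [0, 0, 0, 0, 0.7]

```text
time_s: 2.1
eef_pos: [0.4423, 0.3296, 0.0394]
ee_rot: [0.705, 0.709, -0.0, -0.0]
wrist_force: [-0.2, -0.2, -0.8]
finger_gap: 0.073
gripper_force: 0.0
```

Run:
```python
from fit import *
s=snap('scene')
cv2.imwrite('pics/b.png',cv2.resize(s['image'][180:270,310:410,::-1],(800,720)[:2],interpolation=cv2.INTER_CUBIC)[:600])
```

```text
(no output)
```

View pics/b.png

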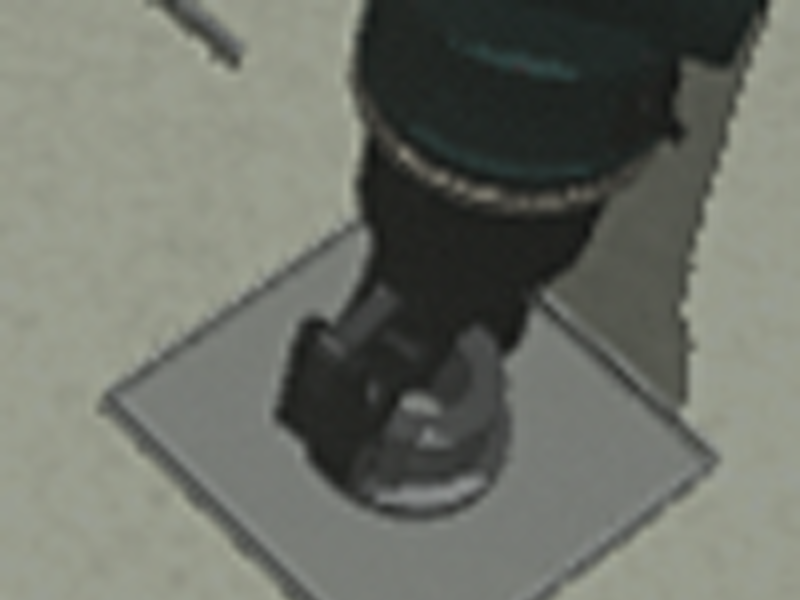

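The picture shows the near finger beside the collar body, at about (330,400), with its tip just above the flange. I'll close now.

>>> jog_arm:
  plan:
    - [0, 0, 0, 0, 0.3]
    - [0, 0, 0, 0, 0]
    - [0, 0, 0, 0, -0.3]
    - [0, 0, 0, 0, -1]
    - [0, 0, 0, 0, -1]

```text
time_s: 2.65
eef_pos: [0.4425, 0.3299, 0.0405]
ee_rot: [0.705, 0.709, 0.0, -0.0]
wrist_force: [-3.3, -2.6, 10.6]
finger_gap: 0.0566
gripper_force: 62.3
```

>>> jog_arm:
  plan:
    - [0, 0, 0, 0, -1]
    - [0, 0, 0, 0, -1]
    - [0, 0, 4, 0, -1]
    - [0, 0, 5, 0, -1]
    - [0, 0, 5, 0, -1]

```text
time_s: 3.15
eef_pos: [0.4425, 0.3298, 0.0543]
ee_rot: [0.705, 0.709, 0.0, -0.0]
wrist_force: [-0.6, -0.3, -1.0]
finger_gap: 0.0562
gripper_force: 63.8
```

>>> jog_arm:
  plan:
    - [0, 0, 40, 0, -1]
    - [0, 0, 45, 0, -1]
    - [0, 0, 45, 0, -1]
    - [8, -50, 0, 0, -1]
    - [8, -50, 0, 0, -1]

```text
time_s: 3.65
eef_pos: [0.4585, 0.2308, 0.1854]
ee_rot: [0.704, 0.71, 0.001, 0.0]
wrist_force: [1.2, -0.7, -1.6]
finger_gap: 0.0564
gripper_force: 64.7
```

>>> jog_arm:
  plan:
    - [8, -50, 0, 0, -1]
    - [5, -40, 0, 0, -1]
    - [0, -30, 0, 0, -1]
    - [0, 0, 0, 0, -1]
    - [0, 0, 0, 0, -1]

```text
time_s: 4.15
eef_pos: [0.4712, 0.1115, 0.1842]
ee_rot: [0.705, 0.709, 0.0, -0.0]
wrist_force: [0.6, 0.7, -0.9]
finger_gap: 0.0562
gripper_force: 64.7
```

Run:
```python
from fit import *
o=telemetry.get_obs();print(o['eef_pos'],o['ee_rot'],o['finger_gap'])
t=snap('top');s=snap('scene')
g=lambda a,x,y,w,h,k:cv2.resize(a[y:y+h,x:x+w,::-1],(w*k,h*k),interpolation=cv2.INTER_CUBIC)
cv2.imwrite('pics/c.png',cv2.convertScaleAbs(np.hstack([g(t['image'],220,170,80,100,5),g(s['image'],240,120,80,100,5)]),alpha=1.5))
```

```text
[0.47119843 0.11151359 0.18418478] [ 7.05355254e-01  7.08853928e-01  2.68123863e-04 -5.21241798e-05] 0.05619135751911683
```

View pics/c.png

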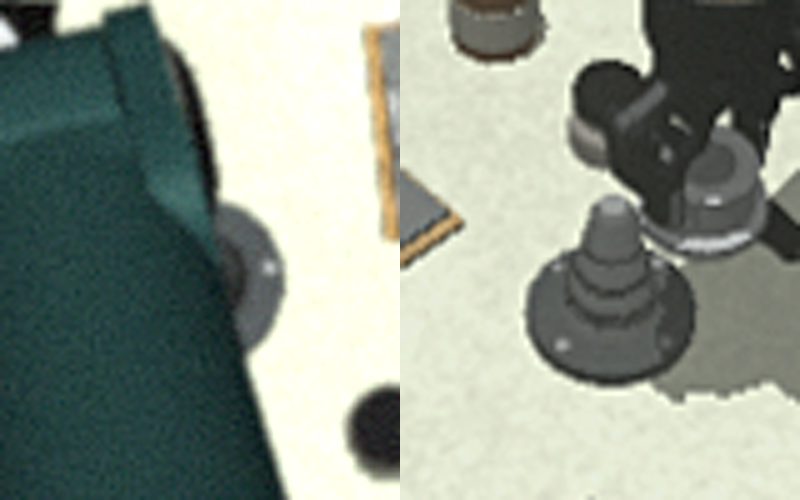

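The scene view shows the held collar at about (715,190) in the crop. The mandrel nose is at (613,203), and the plinth spans x from 527 to 695 with its bottom at 384.

Run:
```python
from fit import *
s=dict(np.load('last_scene.npz'));t=dict(np.load('last_top.npz'))
f=lambda a,b:(240+(a-400+.5)/5-.5,120+(b+.5)/5-.5)
print('nose',back(s,*f(613.5,203),.108))
from scipy.optimize import least_squares
def ext(p):
    P=np.vstack([np.c_[p[0]+.052*np.cos(T),p[1]+.052*np.sin(T),0*T+z] for z in(0,.014)])
    u,v=prj(s,P); return np.array([u.min(),u.max(),v.max()])
ob=np.array([f(527,0)[0],f(695,0)[0],f(0,384)[1]])
r=least_squares(lambda p:ext(p)-ob,(.48,.05)); print('plinth',r.x,r.fun)
z0=.1842-.0375
for rings in ([(.036,z0+.01,1)],[(.029,z0+.04,1),(.017,z0+.04,-1)],[(.029,z0+.04,1),(.021,z0+.04,-1)]):
    print(fit([s],.4712,.1115,rings,.012))
# top: visible part of plinth, right half
g=np.array(t['image']).astype(float).mean(2);E=[]
for a in np.linspace(-2.4,-.9,40):
    rr=np.linspace(.042,.062,81);u,v=prj(t,np.c_[.478+rr*np.cos(a),.051+rr*np.sin(a),0*rr+.014])
    q=map_coordinates(cv2.GaussianBlur(g,(0,0),.8),[v,u],order=1);k=np.argmax(np.gradient(q));E.append(rr[k])
print('top r',np.round(np.array(E)*1e3,1))
```

```text
nose [0.47924722 0.04874556 0.108     ]
plinth [0.4770134  0.04643272] [-0.37913459  0.3777276  -0.02165665]
(array([0.48741406, 0.13000806]), np.float64(6.1811137199401855))
(array([0.47254468, 0.10944666]), np.float64(13.605819702148438))
(array([0.47339963, 0.10981776]), np.float64(8.921587944030762))
top r [52.3 52.8 52.8 52.8 52.8 52.3 51.  52.8 51.3 51.  50.8 50.  52.  51.
 51.8 51.3 51.  50.8 53.  53.  50.5 50.8 50.8 51.  51.5 51.8 52.3 52.3
 52.8 51.3 51.3 51.8 52.5 51.3 51.8 50.  52.  52.3 52.  52.3]
```

>>> jog_arm:
  plan:
    - [4, -35, 0, 0, -1]
    - [3, -26, 0, 0, -1]
    - [0, 0, 0, 0, -1]
    - [0, 0, 0, 0, -1]

```text
time_s: 4.65
eef_pos: [0.4782, 0.0514, 0.1838]
ee_rot: [0.705, 0.709, -0.0, -0.0]
wrist_force: [0.8, 0.2, -1.5]
finger_gap: 0.0561
gripper_force: 64.7
```

>>> jog_arm:
  plan:
    - [0, 0, -20, 0, -1]
    - [0, 0, -18, 0, -1]
    - [0, 0, -10, 0, -1]
    - [0, 0, -6, 0, -1]
    - [0, 0, 0, 0, -1]

```text
time_s: 5.15
eef_pos: [0.4779, 0.0511, 0.1294]
ee_rot: [0.705, 0.71, -0.0, -0.0]
wrist_force: [0.2, -0.4, -0.8]
finger_gap: 0.056
gripper_force: 64.7
```

>>> jog_arm:
  plan:
    - [0, 0, -4, 0, -1]
    - [0, 0, -3, 0, -1]
    - [0, 0, -2, 0, -1]
    - [0, 0, 0, 0, -1]

```text
time_s: 5.55
eef_pos: [0.4782, 0.0507, 0.1208]
ee_rot: [0.705, 0.709, 0.0, -0.0]
wrist_force: [-0.1, -0.1, -0.8]
finger_gap: 0.056
gripper_force: 64.7
```

>>> jog_arm:
  plan:
    - [0, 0, -2, 0, -1]
    - [0, 0, -2, 0, -1]
    - [0, 0, -1, 0, -1]
    - [0, 0, 0, 0, -1]

```text
time_s: 5.95
eef_pos: [0.4787, 0.051, 0.1159]
ee_rot: [0.705, 0.709, 0.001, 0.0]
wrist_force: [4.4, 4.8, -1.0]
finger_gap: 0.0562
gripper_force: 64.8
```

>>> jog_arm:
  plan:
    - [0, 0, -1, 0, -1]
    - [0, 0, -1, 0, -1]
    - [0, 0, 0, 0, -1]

```text
time_s: 6.25
eef_pos: [0.4788, 0.051, 0.1145]
ee_rot: [0.705, 0.709, 0.001, 0.0]
wrist_force: [0.4, 3.8, 13.1]
finger_gap: 0.0564
gripper_force: 66.4
```

It has stopped against the cone. I'll let go so it settles, lift the gripper clear and look.

>>> jog_arm:
  plan:
    - [0, 0, 0, 0, -0.2]
    - [0, 0, 0, 0, 0.3]
    - [0, 0, 0, 0, 0.8]
    - [0, 0, 0, 0, 0.8]
    - [0, 0, 0, 0, 0.8]

```text
time_s: 6.75
eef_pos: [0.4779, 0.0504, 0.1136]
ee_rot: [0.705, 0.709, -0.0, -0.0]
wrist_force: [0.4, 0.4, -0.5]
finger_gap: 0.0772
gripper_force: 0.0
```

>>> jog_arm:
  plan:
    - [0, 0, 0, 0, 0.8]
    - [0, 0, 20, 0, 0.8]
    - [0, 0, 40, 0, 0.8]
    - [0, 0, 40, 0, 0.8]
    - [0, 0, 0, 0, 0.8]

```text
time_s: 7.25
eef_pos: [0.48, 0.0507, 0.2181]
ee_rot: [0.705, 0.709, 0.003, 0.002]
wrist_force: [1.0, 0.3, -1.0]
finger_gap: 0.0766
gripper_force: 0.0
```

Run:
```python
from fit import *
s=snap('scene')
cv2.imwrite('pics/d.png',cv2.convertScaleAbs(cv2.resize(s['image'][130:215,235:330,::-1],(665,595),interpolation=cv2.INTER_CUBIC),alpha=1.5))
for z0 in (.080,.06,.04):
  for br in (.017,.021,.025):
    print(z0,br,fit([s],.4795,.049,[(.036,z0+.01,1),(.036,z0,1),(.029,z0+.04,1),(br,z0+.04,-1)],.01))
```

```text
0.08 0.017 (array([0.48485896, 0.04774833]), np.float64(21.583223342895508))
0.08 0.021 (array([0.48809601, 0.04699523]), np.float64(17.876033782958984))
0.08 0.025 (array([0.48941316, 0.04609082]), np.float64(13.820760726928711))
0.06 0.017 (array([0.46991914, 0.03675436]), np.float64(21.868499755859375))
0.06 0.021 (array([0.47083609, 0.03637294]), np.float64(18.884910583496094))
0.06 0.025 (array([0.47763118, 0.03411811]), np.float64(13.426820755004883))
0.04 0.017 (array([0.48292721, 0.05485234]), np.float64(11.485433578491211))
0.04 0.021 (array([0.45476651, 0.05158934]), np.float64(12.22559928894043))
0.04 0.025 (array([0.4293244 , 0.05190743]), np.float64(15.825348854064941))
```

View pics/d.png

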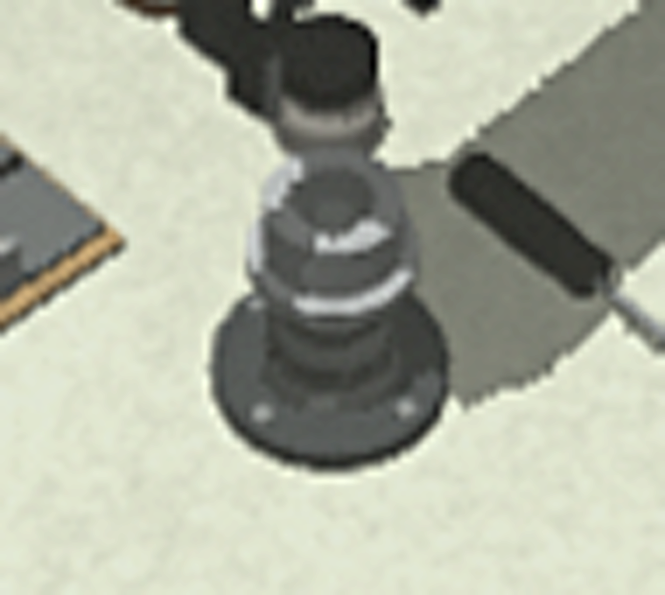

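The collar sits level and centred at the top of the cone, with two steps visible below it at (325,350). It has stopped at step one, so it goes in the one-bar clip at about (0.5646, -0.1275). I'll regrip it.

>>> jog_arm:
  plan:
    - [-2, 0, -30, 0, 0.8]
    - [0, 0, -30, 0, 0.8]
    - [0, 0, -25, 0, 0.7]
    - [0, 0, -10, 0, 0.7]
    - [0, 0, 0, 0, 0.7]

```text
time_s: 7.8
eef_pos: [0.4753, 0.0503, 0.1175]
ee_rot: [0.705, 0.709, -0.001, -0.001]
wrist_force: [-0.6, -0.8, 1.0]
finger_gap: 0.0722
gripper_force: 0.0
```

>>> jog_arm:
  plan:
    - [3, 0.5, -1, 0, 0.5]
    - [0, 0, 0, 0, 0.2]
    - [0, 0, 0, 0, -0.2]
    - [0, 0, 0, 0, -1]
    - [0, 0, 0, 0, -1]

```text
time_s: 8.3
eef_pos: [0.4797, 0.0513, 0.1187]
ee_rot: [0.705, 0.709, 0.001, 0.0]
wrist_force: [-2.5, 0.3, 7.6]
finger_gap: 0.0559
gripper_force: 64.4
```

>>> jog_arm:
  plan:
    - [0, 0, 0, 0, -1]
    - [0, 0, 0, 0, -1]
    - [0, 0, 0, 0, -1]

```text
time_s: 8.6
eef_pos: [0.4797, 0.0513, 0.1187]
ee_rot: [0.705, 0.709, 0.001, 0.0]
wrist_force: [-2.3, 1.0, 7.0]
finger_gap: 0.0562
gripper_force: 64.4
```

>>> jog_arm:
  plan:
    - [0, 0, 10, 0, -1]
    - [0, 0, 35, 0, -1]
    - [0, 0, 35, 0, -1]
    - [20, -40, 0, 0, -1]
    - [20, -40, 0, 0, -1]

```text
time_s: 9.1
eef_pos: [0.5201, -0.0288, 0.2]
ee_rot: [0.704, 0.71, 0.002, 0.001]
wrist_force: [1.2, -0.4, -2.1]
finger_gap: 0.056
gripper_force: 64.4
```

>>> jog_arm:
  plan:
    - [20, -40, 0, 0, -1]
    - [15, -35, 0, 0, -1]
    - [10, -24, 0, 0, -1]
    - [0, 0, 0, 0, -1]
    - [0, 0, 0, 0, -1]

```text
time_s: 9.6
eef_pos: [0.564, -0.1283, 0.1983]
ee_rot: [0.705, 0.709, -0.0, 0.0]
wrist_force: [-0.3, 0.1, -0.9]
finger_gap: 0.0558
gripper_force: 64.4
```

Run:
```python
from fit import *
o=telemetry.get_obs();print(o['eef_pos'],o['ee_rot'],o['finger_gap'])
t=snap('top');s=snap('scene')
g=lambda a,x,y,w,h,k:cv2.resize(a[y:y+h,x:x+w,::-1],(w*k,h*k),interpolation=cv2.INTER_CUBIC)
cv2.imwrite('pics/e.png',cv2.convertScaleAbs(np.hstack([g(t['image'],290,150,80,100,5),g(s['image'],175,90,80,100,5)]),alpha=1.5))
```

```text
[ 0.5639997  -0.12825522  0.19825828] [ 7.05353107e-01  7.08856113e-01 -7.73063984e-05  1.51633459e-06] 0.055791999631406325
```

View pics/e.png

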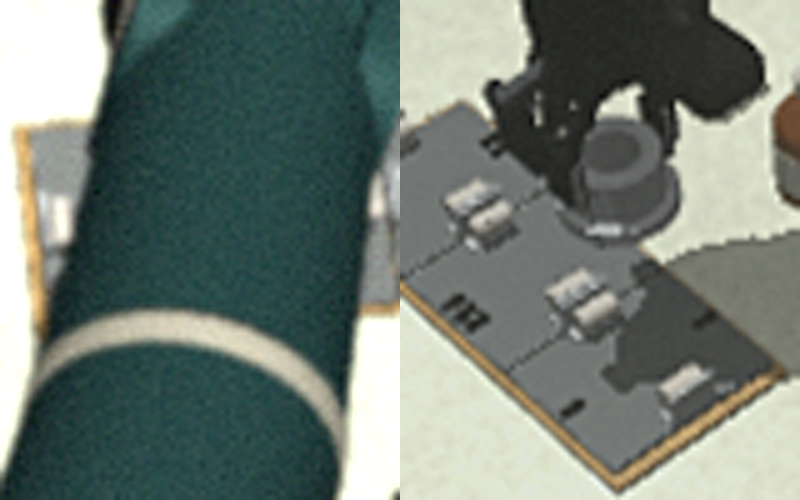

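The collar is held level above the rack. The one-bar clip's marks are at (572,408) and (705,320) in the scene crop, and its sprung bars are at (597,308) and (685,380).

Run:
```python
from fit import *
s=dict(np.load('last_scene.npz'))
f=lambda a,b:(175+(a-400+.5)/5-.5,90+(b+.5)/5-.5)
a=back(s,*f(572.5,408),.018);b=back(s,*f(705,319.5),.018);print(a,b,(a+b)/2)
a=back(s,*f(597,308),.038);b=back(s,*f(684,380),.038);print(a,b,(a+b)/2)
```

```text
[ 0.62006138 -0.12755174  0.018     ] [ 0.51342849 -0.12814504  0.018     ] [ 0.56674494 -0.12784839  0.018     ]
[ 0.56741304 -0.16684885  0.038     ] [ 0.56497992 -0.08416003  0.038     ] [ 0.56619648 -0.12550444  0.038     ]
```

>>> jog_arm:
  plan:
    - [1, 1, -30, 0, -1]
    - [0, 0, -35, 0, -1]
    - [0, 0, -30, 0, -1]
    - [0, 0, -15, 0, -1]
    - [0, 0, 0, 0, -1]

```text
time_s: 10.2
eef_pos: [0.5644, -0.126, 0.0866]
ee_rot: [0.705, 0.71, -0.001, -0.001]
wrist_force: [-0.0, -0.8, -0.8]
finger_gap: 0.0561
gripper_force: 64.4
```

>>> jog_arm:
  plan:
    - [0, -1, -5, 0, -1]
    - [0, 0, -4, 0, -1]
    - [0, 0, -3, 0, -1]
    - [0, 0, -3, 0, -1]
    - [0, 0, 0, 0, -1]

```text
time_s: 10.7
eef_pos: [0.5659, -0.1275, 0.0734]
ee_rot: [0.705, 0.709, 0.001, 0.0]
wrist_force: [3.3, 2.2, 0.2]
finger_gap: 0.0562
gripper_force: 64.5
```

>>> jog_arm:
  plan:
    - [0, 0, -2, 0, -1]
    - [0, 0, -2, 0, -1]
    - [0, 0, 0, 0, -1]

```text
time_s: 11.0
eef_pos: [0.5658, -0.1276, 0.0691]
ee_rot: [0.705, 0.709, 0.001, 0.0]
wrist_force: [5.8, 2.5, -5.4]
finger_gap: 0.056
gripper_force: 64.3
```

>>> jog_arm:
  plan:
    - [0, 0, -2, 0, -1]
    - [0, 0, -2, 0, -1]
    - [0, 0, 0, 0, -1]

```text
time_s: 11.3
eef_pos: [0.5654, -0.1276, 0.0648]
ee_rot: [0.705, 0.709, 0.0, 0.0]
wrist_force: [4.4, 3.3, -5.2]
finger_gap: 0.0559
gripper_force: 64.4
```

>>> jog_arm:
  plan:
    - [0, 0, -3, 0, -1]
    - [0, 0, -3, 0, -1]
    - [0, 0, 0, 0, -1]

```text
time_s: 11.6
eef_pos: [0.5642, -0.1278, 0.0578]
ee_rot: [0.705, 0.709, -0.001, -0.001]
wrist_force: [0.5, 1.7, -10.0]
finger_gap: 0.056
gripper_force: 65.3
```

>>> jog_arm:
  plan:
    - [0, 0, -2, 0, -1]
    - [0, 0, -2, 0, -1]
    - [0, 0, 0, 0, -1]

```text
time_s: 11.9
eef_pos: [0.565, -0.1281, 0.0555]
ee_rot: [0.705, 0.709, 0.0, -0.0]
wrist_force: [-7.6, 4.1, 15.1]
finger_gap: 0.056
gripper_force: 67.9
```

>>> jog_arm:
  plan:
    - [0, 0, -2, 0, -1]
    - [0, 0, 0, 0, -1]

```text
time_s: 12.1
eef_pos: [0.5651, -0.1282, 0.0546]
ee_rot: [0.705, 0.709, 0.0, -0.0]
wrist_force: [-16.8, 6.5, 41.3]
finger_gap: 0.056
gripper_force: 70.9
```

>>> jog_arm:
  plan:
    - [0, 0, 2, 0, -1]
    - [0, 0, 0, 0, -0.2]
    - [0, 0, 0, 0, 0.3]
    - [0, 0, 0, 0, 0.8]
    - [0, 0, 0, 0, 0.8]

```text
time_s: 12.6
eef_pos: [0.5651, -0.1281, 0.0547]
ee_rot: [0.705, 0.709, -0.0, 0.0]
wrist_force: [0.0, 1.3, -1.1]
finger_gap: 0.0769
gripper_force: 0.0
```

>>> jog_arm:
  plan:
    - [0, 0, 0, 0, 0.8]
    - [0, 0, 20, 0, 0.8]
    - [0, 0, 40, 0, 0.8]
    - [0, 0, 50, 0, 0.8]
    - [0, 0, 50, 0, 0.8]

```text
time_s: 13.1
eef_pos: [0.5646, -0.128, 0.2163]
ee_rot: [0.705, 0.709, -0.0, -0.0]
wrist_force: [0.5, -0.1, -0.5]
finger_gap: 0.0767
gripper_force: 0.0
```

>>> jog_arm:
  plan:
    - [-20, 45, 20, 0, 0.8]
    - [-20, 45, 0, 0, 0.8]
    - [-20, 45, 0, 0, 0.8]
    - [-20, 45, 0, 0, 0.8]
    - [0, 0, 0, 0, 0.8]

```text
time_s: 13.6
eef_pos: [0.4842, 0.0551, 0.2336]
ee_rot: [0.702, 0.712, 0.0, -0.001]
wrist_force: [0.5, -1.0, 0.2]
finger_gap: 0.0765
gripper_force: 0.0
```

Run:
```python
from fit import *
o=telemetry.get_obs();print(o['eef_pos'],o['finger_gap'],o['time_s'])
t=snap('top');s=snap('scene')
g=lambda a,x,y,w,h,k:cv2.resize(a[y:y+h,x:x+w,::-1],(w*k,h*k),interpolation=cv2.INTER_CUBIC)
cv2.imwrite('pics/f.png',cv2.convertScaleAbs(np.hstack([g(t['image'],285,150,80,100,5),g(s['image'],175,100,80,100,5)]),alpha=1.5))
```

```text
[0.48424093 0.05506902 0.23358938] 0.07645212858865276 13.6
```

View pics/f.png

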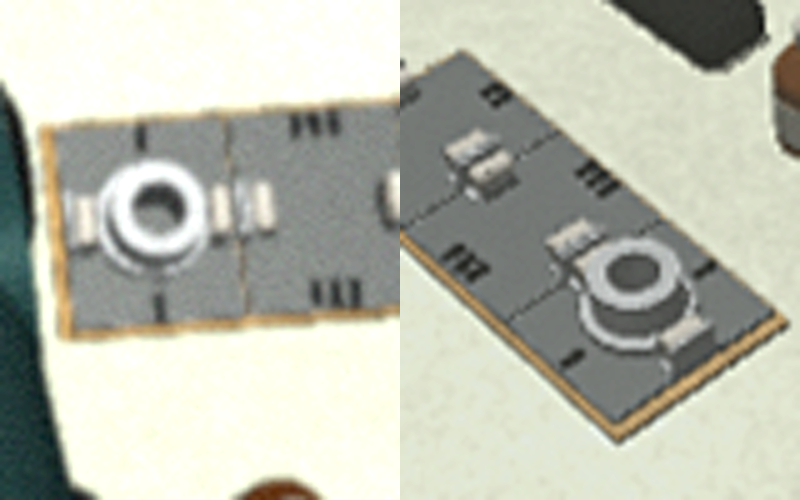

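The collar sits level in the one-bar clip at (155,210) in the top crop, with both sprung bars closed over its flange. The gripper is clear, so I'm handing in.

```bash
python3 -c "
from cell import order
print(order.sign_off())"
```

```text
the job is handed in; nothing more can be done
None
```

The collar stopped level at step one (34 mm bore) on the mandrel; I then pressed it home in the one-bar clip, let go, and handed the job in at about 13.6 s. One push reached 41 N at the wrist through the fingers.

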